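# Set the vial mixer by counting clicks and start it

## Robot

A 6-joint arm with a two-finger parallel gripper is mounted at the origin on a cart in front of the work surface, level with it; the furniture and walls round the work are solid. World frame = base frame: x ahead of the robot, y to its left, z up, the work surface at z = 0. Lengths are in m, angles in degrees, forces in N, time in s.
With the tool pointing down it reaches from about 0.25 to 0.725 m from the base axis. Payload 9.7 kg.
Tool frame: the origin (TCP) lies between the finger pads; the fingertips stand 25 mm ahead of it and the grasp point (between the pads) lies 6 mm ahead of it; z points along the fingers, y is the line along which they close (so a half turn about z gives the same grasp; the last joint's range is limited). The gripper opens to 85 mm and grips with 20 to 120 N. Pads are 22 mm wide; open, the fingers measure 114 mm over their backs; the gripper's body (76 mm by 85 mm) begins 54 mm behind the grasp point. The pads swing forward as they close: fully open they stand 13 mm farther back than shut.
Start: joints at [-73.339, 4.979, 10.078, 95.1, 0, 90], TCP at [0.158, -0.527, 0.256] pointing down, gripper open.
Joint ranges: [-179.16, 179.16], [-48.56, 103.87], [-65.8, 70.77], [-126.05, 130.52], [-82.76, 87.17], [-180, 180]. Speed limits (degrees/s): [127.2, 127.2, 147.25, 180, 180, 180].

## Interface

Orientations are given as [roll, pitch, yaw] about the fixed x, y, z axes, in that order (R = Rz(yaw) Ry(pitch) Rx(roll)).
In Python, from workcell import bot, optics, job, get_obs gives the robot as it stands (bot), with the cameras (optics), the readings as plain functions and the job (job).
- The arm moves only by the shell command python3 drive.py FILE [FORCE], which reads ROWS from the file FILE. ROWS is a JSON list of rows, 1 to 5 of them, each of 5 numbers: dx, dy, dz in m, then a turn about the tool's z in degrees, then the finger opening in m; each row is the pose to reach, as a shift and turn from the pose commanded when the command began, along the tool's axes at that moment; what a row does not reach only later rows make up. A row lasts 1/12 s, in which the tool goes at most 0.0417 m and 7.16 degrees, less where a joint would pass 70% of its speed; a pose out of reach is approached as far as the arm can. The fingers move at their own pace and stop on an object; FORCE is the grip in N (left out, the last holds). Time passes only in rows, so rows that do not move let the fingers close. It prints the time, the measured TCP pose, the force, the opening and the grip force at its end. Input that does not fit is refused with a message, and nothing moves.
- get_obs(): the state, without advancing time (a new reading comes with each control period).
- optics.camera(name): name is "side" or "top"; returns the picture (480x640x3 uint8, blue, green, red); there is no depth.
- optics.camera_info(name): a dict with "mtx" (3x3 intrinsics, pixels), "extrinsics" (4x4, takes a point from camera to world coordinates). Camera axes: x right, y down, z forward; pixel columns grow to the right and rows downward; lengths in m; the calibration is good to about 2 mm. A picture is of the moment at which its call begins. camera_info takes no time and is no camera call.
- job.job_done(): hands the job in; it is judged then, once.
The state is a dict: "time": time; "q": joint angles; "qd": joint speeds; "joint_efforts": joint torques, N m; "ee_pos": TCP position; "tcp_rot": TCP orientation; "wrist_force": force on the tool from outside, world axes, zero at the start; "torque": the same for the moment, N m; "opening": finger opening in m; "grasp_force": force on a finger pad.
Only numpy, scipy, OpenCV 4.12 (cv2) and the standard library are available. Lean on these libraries where they do the work, as an engineer would, in place of code of your own. Each camera call takes 0.05 s, during which the arm holds its last target. There are 200 camera calls.

## Task

The mixer's dial has lost its scale, so set it by counting clicks: turn it anticlockwise all the way to its end stop, then clockwise three clicks if the short vial stands in the round mixing cup, or five clicks if the tall vial stands there. Let the dial rest in that click, and only then press the start button fully down and let it go. Leave both vials standing where they are and do not disturb the carton and the medicine cups beside it.

Things in the scene. Friction and masses are not known exactly. Their poses are not given: they have to be found in the camera images.
- mixer: White vial mixer fixed to the worktop, 240 (x) x 240 (y) x 68 mm. Origin under its centre; +x away from its operator, +y left, z up. Front half: a panel sloping up away from the operator at 20 degrees (0.349 rad), from 28 mm high at x = -120 to 68 mm at x = -10, outward normal (-0.342, 0, 0.940); dial at y = +55 mm, start button at y = -60 mm. Behind it a level deck.
- dial_grip (a point): Point on the dial's axis (the panel's normal), 24 mm above the panel: a place for the middle of the finger pads. The dial is a round fluted black knob, 38 mm in diameter from 6 to 33 mm above the panel, on a skirt 50 mm in diameter and 6 mm high. It can be gripped across at any angle; nothing else on the panel is within 90 mm of its axis.
- setting (a joint): Slider inside the mixer that the dial moves, 0.00001 m per click clockwise, 0 at the anticlockwise stop: what the mixer has been set to. It moves far too little to be read through the 1 mm noise of its reading; the clicks must be counted at the dial.
- dial_mark (a point): Tip of the white index line on the dial's top face, 19 mm from its axis and 33 mm above the panel; it turns with the dial. The dial has nine click positions 30 degrees apart between two hard stops, the first at the anticlockwise stop (count zero); where the stops lie differs each time: feel for them. A click takes 0.1 to 0.2 N m; let go between clicks, the dial springs to the nearest.
- start_button (a joint): Travel of the start button, m: 0 released, 0.006 fully down, along the panel's inward normal. It springs back; fully down takes 5 N.
- start_button_top (a point): Centre of the top face of the start button, a round grey push button 24 mm in diameter in a black collar 40 mm in diameter; released, it stands 22 mm above the panel (10 mm out of its collar). Moves with the button.
- cup (a point): Centre of the floor of the round black mixing cup on the deck (mixer x = 62, y = 60 mm), 72 mm above the worktop; 72 mm outside, 64 mm inside, 16 mm high. One vial stands in it.
- tray (a point): Centre of the floor of the square grey waiting tray on the deck (mixer x = 62, y = -60 mm), 72 mm above the worktop; 72 mm outside, 10 mm high. The other vial stands in it.
- vial_tall: The tall glass vial, 50 mm in diameter, 112 mm high, upright in the cup or in the tray. Origin at the centre of its underside, z up.
- vial_short: The short glass vial, 25 mm in diameter, 46 mm high, upright in the cup or in the tray. Origin at the centre of its underside, z up.
- carton: Small flat carton, 51 x 86 x 22 mm, lying on the worktop to the left of the mixer. Leave alone.
- cups: Stack of small white medicine cups, 39 mm in diameter, 55 mm high, to the right of the mixer. Leave alone.

How it is judged (in metres and radians):
On the way, in this order (a step that is already met when the one before it is completed fails the run):
1. the dial is at its anticlockwise end stop (value of joint setting below 2.5e-06 m), for 0.2 s.
2. the dial rests, let go, in the third click from the stop if the short vial is in the round cup, in the fifth if the tall one is (((horizontal distance between vial_short and cup below 0.03 m and value of joint setting between 2.75e-05 and 3.25e-05 m) or (horizontal distance between vial_tall and cup below 0.03 m and value of joint setting between 4.75e-05 and 5.25e-05 m)) and contact force between the fingers and mixer below 0.1 N), for 0.2 s.
3. the start button is pressed fully down with the dial still at that click (((horizontal distance between vial_short and cup below 0.03 m and value of joint setting between 2.75e-05 and 3.25e-05 m) or (horizontal distance between vial_tall and cup below 0.03 m and value of joint setting between 4.75e-05 and 5.25e-05 m)) and value of joint start_button above 0.0045 m), for 0.05 s.
At the end, for the whole second after the job is handed in: the dial rests within a quarter of a click of the third click from its anticlockwise stop (short vial in the round cup) or of the fifth (tall vial there), the start button has sprung back (under 1.5 mm), and both vials stand still and upright (under 0.15 rad) within 15 mm of where they began (((horizontal distance between vial_short and cup below 0.03 m and value of joint setting between 2.75e-05 and 3.25e-05 m) or (horizontal distance between vial_tall and cup below 0.03 m and value of joint setting between 4.75e-05 and 5.25e-05 m)) and value of joint start_button below 0.0015 m and angle between each of vial_tall, vial_short's own z axis and vertical below 0.15 rad and distance of each of vial_tall, vial_short from where it was at the start of the episode below 0.015 m and linear speed of each of vial_tall, vial_short below 0.02 m/s); the robot touches nothing.
It fails at once if the start button is pressed (over 3 mm) while the dial is not at the right click (value of joint start_button above 0.003 m and not ((horizontal distance between vial_short and cup below 0.03 m and value of joint setting between 2.75e-05 and 3.25e-05 m) or (horizontal distance between vial_tall and cup below 0.03 m and value of joint setting between 4.75e-05 and 5.25e-05 m))).
It fails at once if a vial is tipped or knocked out of its place (angle between any of vial_tall, vial_short's own z axis and vertical above 0.3 rad or distance of any of vial_tall, vial_short from where it was at the start of the episode above 0.03 m).
It fails at once if the carton or the stack of cups is moved by more than 20 mm (distance of any of carton, cups from where it was at the start of the episode above 0.02 m).
It also fails if it takes over 72 s, if anything falls off the work surface, if the arm or the gripper's body presses on something with over 40 N, if the wrist force passes 120 N, or if a joint passes its speed limit or range.

## Working session

There is one attempt and no reset: what is moved stays moved. The work goes in short steps, Python scripts to look and compute and a shell command to move; the robot and the scene stay as the last step left them, time stands still between calls to the robot, and variables do not carry over. Pictures are saved under pics/ and viewed, at most 10 in all, crops included, and the job is handed in when it is done.

```bash
ls; mkdir -p pics
python3 - <<'E'
from workcell import bot, optics, job, get_obs
import cv2
print(get_obs())
for n in("side","top"):
    cv2.imwrite(f"pics/{n}0.png",optics.camera(n)); print(optics.camera_info(n))
E
```

```text
drive.py
pics
workcell.py
{'time': 0.0, 'q': array([-7.33396193e+01,  5.01055544e+00,  1.00329333e+01,  9.50999403e+01,
        1.29230918e-03,  8.99986217e+01]), 'qd': array([-0.1132674 , -0.00114755, -0.0120168 ,  0.0169638 ,  0.07625966,
       -0.02660549]), 'joint_efforts': array([ 3.22872940e-03, -5.20396078e+01,  4.64798784e+01,  1.65428070e-02,
        1.61674593e-04, -1.86883170e-05]), 'ee_pos': array([ 0.15762986, -0.52671026,  0.25557466]), 'tcp_rot': array([-1.79922438e+02, -1.29417381e-03,  1.66617572e+01]), 'wrist_force': array([ 0.06504999,  1.17825255, -0.08206782]), 'torque': array([-0.05916089,  0.05830503, -0.02182758]), 'grasp_force': 0.0, 'opening': 0.08506181419370142}
{'mtx': array([[606.7229296 ,   0.        , 322.62111296],
       [  0.        , 606.7229296 , 245.33896483],
       [  0.        ,   0.        ,   1.        ]]), 'extrinsics': array([[ 0.91474205, -0.17748861,  0.36296662, -0.04638691],
       [-0.40396606, -0.38477102,  0.82991728, -1.37745149],
       [-0.00764182, -0.90578643, -0.4236656 ,  0.80319945],
       [ 0.        ,  0.        ,  0.        ,  1.        ]])}
{'mtx': array([[482.16143645,   0.        , 317.04024279],
       [  0.        , 482.16143645, 231.5727406 ],
       [  0.        ,   0.        ,   1.        ]]), 'extrinsics': array([[-1.57268572e-04, -9.93894061e-01,  1.10338442e-01,
         4.26358688e-01],
       [-9.99830705e-01,  2.18643862e-03,  1.82696654e-02,
         2.16350357e-03],
       [-1.83993601e-02, -1.10316889e-01, -9.93726143e-01,
         1.10730470e+00],
       [ 0.00000000e+00,  0.00000000e+00,  0.00000000e+00,
         1.00000000e+00]])}
```

View pics/top0.png

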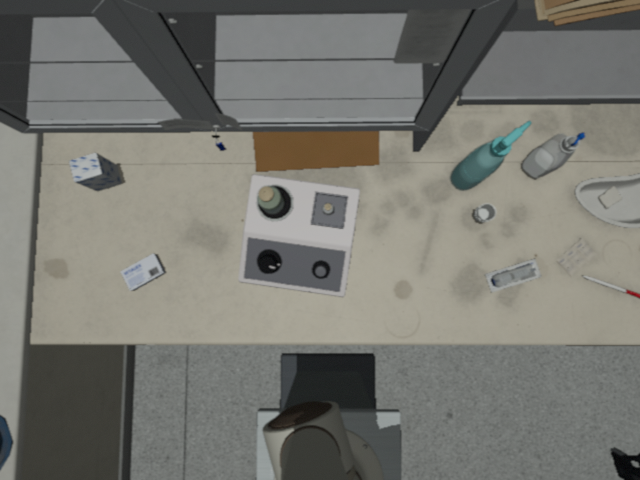

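View pics/side0.png

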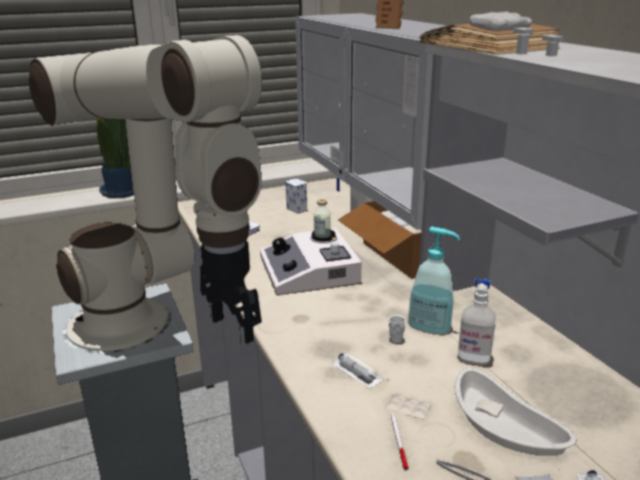

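The tall vial looks to stand in the round cup (top ~270,200) and the short one in the tray (~329,210). I'll enlarge to confirm and to measure the mixer.

Run:
```python
import cv2,numpy as np
a=cv2.imread("pics/top0.png")[165:305,225:375]; b=cv2.imread("pics/side0.png")[190:300,250:370]
cv2.imwrite("pics/c0.png",cv2.resize(a,(600,560),interpolation=cv2.INTER_CUBIC))
cv2.imwrite("pics/c1.png",cv2.resize(b,(600,550),interpolation=cv2.INTER_CUBIC))
```

```text
(no output)
```

View pics/c0.png

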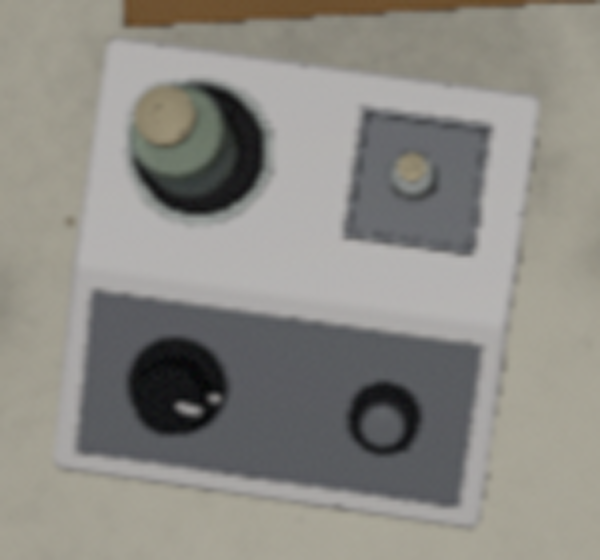

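View pics/c1.png

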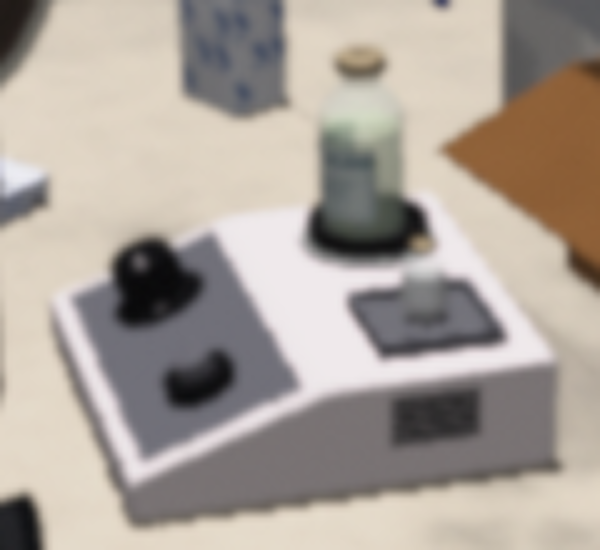

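```bash
cat > h.py <<'E'
import numpy as np,cv2
from scipy.optimize import least_squares
from scipy.spatial.transform import Rotation as R
from workcell import bot, optics, job, get_obs
N=np.array([-.342,0,.940])
def proj(n,P):
    c=optics.camera_info(n);T=np.linalg.inv(c['extrinsics']);p=T[:3,:3]@P+T[:3,3];p=c['mtx']@p;return p[:2]/p[2]
def pan(x,y,h): return np.array([x,y,.028+(x+.12)*np.tan(np.radians(20))])+h*N
def m2w(p,P): c,s=np.cos(p[2]),np.sin(p[2]);return np.array([p[0]+c*P[0]-s*P[1],p[1]+s*P[0]+c*P[1],P[2]])
E
cat > fit.py <<'E'
from h import *
A=np.array
def f(p,full=False):
    d=p[3]
    t=[((110,40),A([.12,.12,.068])),((538,98),A([.12,-.12,.068])),((60,466),A([-.12,.12,.028])),((476,524),A([-.12,-.12,.028])),
     ((427,116),A([.098,-.06,.082])),((409,246),A([.026,-.06,.082])),
     ((384,418),pan(d,-.06,.012)),((383,428),pan(d,-.06,.022)),((178,386),pan(d,.055,.012))]
    s=[((135,522),A([-.12,-.12,0])),((555,466),A([.12,-.12,0])),((138,478),A([-.12,-.12,.028])),((553,362),A([.12,-.12,.068])),((55,298),A([-.12,.12,.028])),((158,303),pan(d,.055,.004))]
    r=[proj('top',m2w(p,P))-(A(u)/4+[225,165]-.4) for u,P in t]+[proj('side',m2w(p,P))-(A(u)/5+[250,190]-.4) for u,P in s]
    return A(r) if full else A(r).ravel()
o=least_squares(f,[.45,.05,-.1,-.065],loss='soft_l1');p=o.x
print(p,np.degrees(p[2]));print(f(p,True).round(1))
n=m2w([0,0,p[2]],N);print('n',n)
for h in (.024,.033):print('dial',h,m2w(p,pan(p[3],.055,h)))
print('btn',m2w(p,pan(p[3],-.06,.022)))
E
python3 fit.py
```

```text
[ 0.53616001  0.06302749 -0.14295294 -0.06378535] -8.190600089573671
[[-0.1 -1.6]
 [ 0.9 -1.3]
 [-1.7  0.4]
 [ 0.8  1.3]
 [ 0.2 -0.9]
 [ 0.  -0.6]
 [ 0.2  0.2]
 [ 0.2 -0.9]
 [-0.6  0.7]
 [-1.4  1.4]
 [ 0.1  0.3]
 [-2.4  1. ]
 [ 1.  -1. ]
 [-2.  -0.4]
 [-0.3 -2.1]]
n [-0.33851147  0.04872356  0.94      ]
dial 0.024 [0.47273668 0.12772311 0.07102046]
dial 0.033 [0.46969008 0.12816162 0.07948046]
btn [0.45703005 0.01379871 0.06914046]
```

The crops confirm it: the tall vial is in the round cup (crop 200,148) and the short one in the tray, so five clicks. The dial's skirt is at (178,386) and the button at (383,428) in the top crop. Now I'll move above the dial.

```bash
cat > to.py <<'E'
import sys;from h import *
o=get_obs();x,y,z,yaw=map(float,sys.argv[1:5])
t=R.from_euler('xyz',o['tcp_rot'],degrees=True).as_matrix()
d=t.T@(np.array([x,y,z])-o['ee_pos'])
print('shift',d.round(4),'turn',round((o['tcp_rot'][2]-yaw+180)%360-180,2),'t',o['time'],'q',o['q'].round(0))
E
echo '[[0.49,-0.537,0,65,0.07],[0.49,-0.537,0,65,0.07],[0.49,-0.537,0,65,0.07],[0.49,-0.537,0,65,0.07],[0.49,-0.537,0,65,0.07]]' > mv.in && python3 drive.py mv.in; python3 to.py .4725 .1277 .256 -48
```

```text
time: 0.52
ee_pos: [0.2441, -0.3471, 0.2561]
tcp_rot: [-180.0, 0.0, -17.7]
wrist_force: [0.1, -0.3, 0.5]
opening: 0.0703
grasp_force: 0.0
shift [ 7.360e-02 -5.217e-01  2.000e-04] turn 30.34 t 0.5167 q [-55. -12.  -6.  96.   0. 143.]
```

```bash
echo '[[0.0736,-0.5217,0,-36,0.07],[0.0736,-0.5217,0,-36,0.07],[0.0736,-0.5217,0,-36,0.07],[0.0736,-0.5217,0,-36,0.07],[0.0736,-0.5217,0,-36,0.07]]' > mv.in && python3 drive.py mv.in; python3 to.py .4725 .1277 .256 132
```

```text
time: 0.93
ee_pos: [0.3331, -0.1587, 0.2564]
tcp_rot: [180.0, -0.0, 18.8]
wrist_force: [1.1, -0.6, 0.2]
opening: 0.07
grasp_force: 0.0
shift [ 0.2243 -0.2261  0.0004] turn -113.17 t 0.9333 q [-25. -20. -12.  98.   0. 136.]
```

```bash
echo '[[0.2243,-0.2261,0,-113,0.06],[0.2243,-0.2261,0,-113,0.06],[0.2243,-0.2261,0,-113,0.06],[0.2243,-0.2261,0,-113,0.06],[0.2243,-0.2261,0,-113,0.06]]' > mv.in && python3 drive.py mv.in >/dev/null; python3 to.py .4725 .1277 .16 132
```

```text
shift [ 0.1081 -0.019   0.0964] turn -77.3 t 1.35 q [  4. -12.  -6.  96.  -0. 129.]
```

```bash
echo '[[0.1081,-0.019,0,-77,0.06],[0.1081,-0.019,0.02,-77,0.06],[0.1081,-0.019,0.05,-77,0.06],[0.1081,-0.019,0.09,-77,0.06],[0.1081,-0.019,0.096,-77,0.06]]' > mv.in && python3 drive.py mv.in >/dev/null; echo '[[0,0,0,-36,0.06],[0,0,0,-36,0.06],[0,0,0,-36,0.06],[0,0,0,-36,0.06],[0,0,0,-36,0.06]]' > mv.in && python3 drive.py mv.in>/dev/null; python3 to.py .4725 .1277 .11 132
```

```text
shift [0.0022 0.0015 0.05  ] turn -5.7 t 2.1833 q [ 15.  -4. -10.  84.  -0.  69.]
```

```bash
echo '[[0.002,0.0015,0.03,-5.7,0.06],[0.002,0.0015,0.05,-5.7,0.06],[0.002,0.0015,0.05,-5.7,0.06]]' > mv.in && python3 drive.py mv.in
python3 - <<'E'
from h import *
a=optics.camera('side')[180:300,230:370];b=optics.camera('top')[195:305,225:345]
v=np.hstack([cv2.resize(a,(420,360),interpolation=2),cv2.resize(b,(380,360),interpolation=2)])
cv2.imwrite('pics/v1.png',v)
E
python3 to.py .4725 .1277 .084 132
```

```text
time: 2.43
ee_pos: [0.4708, 0.1271, 0.1063]
tcp_rot: [-179.7, -0.2, 131.6]
wrist_force: [-0.8, -0.8, -0.4]
opening: 0.0597
grasp_force: 0.0
shift [0.0001 0.0003 0.0263] turn -0.4 t 2.5333 q [ 15.  -4. -15.  79.  -0.  64.]
```

View pics/v1.png

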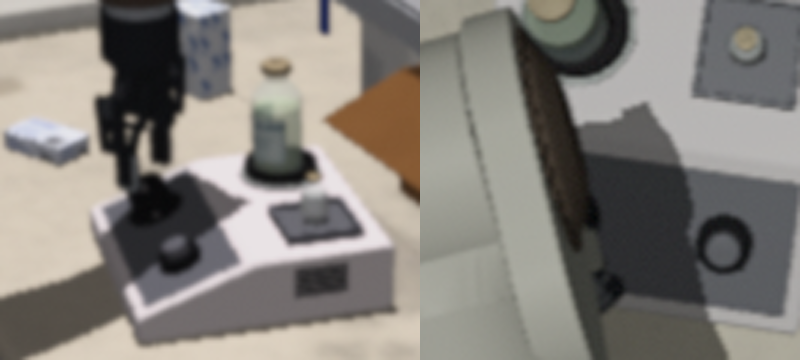

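The fingers straddle the knob (side view, ~145,190 in the picture), and the arm hides the dial from the top camera. Now I'll lower and grip.

```bash
echo '[[0,0,0.015,0,0.06],[0,0,0.026,0,0.06],[0,0,0.026,0,0.05],[0,0,0.026,0,0.03],[0,0,0.026,0,0.03]]' > mv.in && python3 drive.py mv.in 40;echo '[[0,0,0,0,0.03],[0,0,0,0,0.03],[0,0,0,0,0.03]]' > mv.in && python3 drive.py mv.in;python3 to.py .4725 .1277 .084 132
```

```text
time: 2.95
ee_pos: [0.4741, 0.1288, 0.0856]
tcp_rot: [179.8, -0.0, 131.7]
wrist_force: [6.3, 7.7, -6.3]
opening: 0.0386
grasp_force: 39.0
time: 3.2
ee_pos: [0.4742, 0.1288, 0.0855]
tcp_rot: [179.8, -0.0, 131.7]
wrist_force: [5.2, 6.5, -6.1]
opening: 0.0383
grasp_force: 38.9
shift [ 0.0003 -0.002   0.0015] turn -0.34 t 3.2 q [ 15.  -3. -17.  76.   0.  63.]
```

```bash
cat > s.py <<'E'
from h import *
o=get_obs();print('yaw',o['tcp_rot'][2].round(1),'tz',o['torque'].round(2),'F',o['wrist_force'].round(1),'p',o['ee_pos'].round(4),'g',o['grasp_force'].round(1),'op',o['opening'].round(4))
E
for i in 1; do echo '[[0,0,0,-7,0.03],[0,0,0,-14,0.03]]' > mv.in && python3 drive.py mv.in >/dev/null;python3 s.py;echo '[[0,0,0,-7,0.03],[0,0,0,-14,0.03]]' > mv.in && python3 drive.py mv.in>/dev/null;python3 s.py;echo '[[0,0,0,-7,0.03],[0,0,0,-14,0.03]]' > mv.in && python3 drive.py mv.in>/dev/null;python3 s.py;echo '[[0,0,0,-7,0.03],[0,0,0,-14,0.03]]' > mv.in && python3 drive.py mv.in>/dev/null;python3 s.py; echo '[[0,0,0,-7,0.03],[0,0,0,-14,0.03]]' > mv.in && python3 drive.py mv.in >/dev/null;python3 s.py;done
```

```text
Traceback (most recent call last):
  File "s.py", line 2, in <module>
    o=get_obs();print('yaw',o['tcp_rot'][2].round(1),'tz',o['torque'].round(2),'F',o['wrist_force'].round(1),'p',o['ee_pos'].round(4),'g',o['grasp_force'].round(1),'op',o['opening'].round(4))
                                                                                                                                              ^^^^^^^^^^^^^^^^^^^^^^
AttributeError: 'float' object has no attribute 'round'
Traceback (most recent call last):
  File "s.py", line 2, in <module>
    o=get_obs();print('yaw',o['tcp_rot'][2].round(1),'tz',o['torque'].round(2),'F',o['wrist_force'].round(1),'p',o['ee_pos'].round(4),'g',o['grasp_force'].round(1),'op',o['opening'].round(4))
                                                                                                                                              ^^^^^^^^^^^^^^^^^^^^^^
AttributeError: 'float' object has no attribute 'round'
Traceback (most recent call last):
  File "s.py", line 2, in <module>
    o=get_obs();print('yaw',o['tcp_rot'][2].round(1)
[... 634 characters left out ...]
                                                                                                                                       ^^^^^^^^^^^^^^^^^^^^^^
AttributeError: 'float' object has no attribute 'round'
Traceback (most recent call last):
  File "s.py", line 2, in <module>
    o=get_obs();print('yaw',o['tcp_rot'][2].round(1),'tz',o['torque'].round(2),'F',o['wrist_force'].round(1),'p',o['ee_pos'].round(4),'g',o['grasp_force'].round(1),'op',o['opening'].round(4))
                                                                                                                                              ^^^^^^^^^^^^^^^^^^^^^^
AttributeError: 'float' object has no attribute 'round'
```

Fixing the helper and checking the state.

```bash
cat > s.py <<'E'
from h import *
o=get_obs();print('t',round(o['time'],2),'yaw',round(o['tcp_rot'][2]%360,1),'M',o['torque'].round(2),'F',o['wrist_force'].round(1),'p',o['ee_pos'].round(4),'g',round(o['grasp_force'],1),'op',round(o['opening'],4))
E
python3 s.py; echo '[[0,0,0,0,0.03]]' > mv.in && python3 drive.py mv.in>/dev/null; python3 s.py
```

```text
t 4.03 yaw 202.0 M [ 0.08 -1.45 -0.73] F [ 5.6  7.9 -1.4] p [0.4746 0.1288 0.0864] g 52.5 op 0.0363
t 4.12 yaw 202.1 M [ 0.41 -1.2  -0.64] F [ 3.5  9.8 -1.1] p [0.4746 0.1288 0.0863] g 52.6 op 0.0362
```

```bash
echo '[[0,0,0,0,0.06],[0,0,-0.01,0,0.06],[0,0,-0.04,0,0.06],[0,0,-0.05,0,0.06],[0,0,-0.05,0,0.06]]' > mv.in && python3 drive.py mv.in>/dev/null; python3 s.py; python3 to.py .40 -.1 .18 132
```

```text
t 4.53 yaw 201.6 M [ 0.01 -0.02 -0.01] F [ 0.4 -0.3  0.2] p [0.4746 0.1279 0.1387] g 0.0 op 0.0601
shift [ 0.153  -0.1844 -0.042 ] turn 69.62 t 4.5333 q [ 15.  -4. -12.  82.  -0.  -7.]
```

```bash
echo '[[0.153,-0.1844,-0.042,35,0.06],[0.153,-0.1844,-0.042,35,0.06],[0.153,-0.1844,-0.042,35,0.06],[0.153,-0.1844,-0.042,35,0.06],[0.153,-0.1844,-0.042,35,0.06]]' > mv.in && python3 drive.py mv.in>/dev/null
python3 - <<'E'
from h import *
b=optics.camera('top');np.save('pics/t2.npy',b);a=cv2.imread('pics/top0.png')
f=lambda a:cv2.resize(a[245:280,250:300],(400,280),interpolation=2)
cv2.imwrite('pics/v2.png',np.hstack([f(a),f(b)]))
for h in(0,.033):
  print(h,proj('top',m2w([.536,.063,-.143],pan(-.065,.055,h))))
E
python3 to.py .4735 .1283 .14 127
```

```text
0 [269.29791033 260.80432485]
0.033 [266.7911394  265.31582836]
shift [-0.0139  0.2132  0.0319] turn 38.58 t 5.0 q [-10. -15. -18.  87.  -0.   4.]
```

View pics/v2.png

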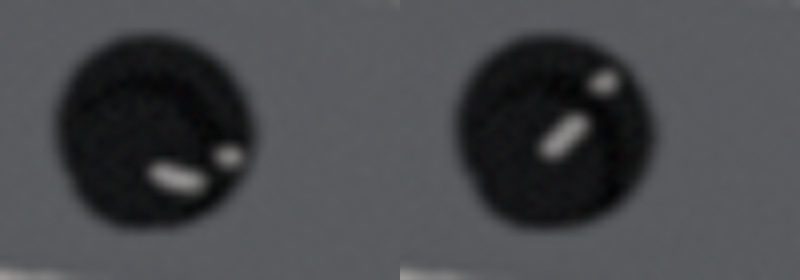

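The mark turned from about −15° to about +41°, roughly two clicks anticlockwise, ending against high torque. I'll regrip and turn again to verify the stop.

```bash
echo '[[-0.0139,0.2132,0,35,0.06],[-0.0139,0.2132,0,35,0.06],[-0.0139,0.2132,0,35,0.06],[-0.0139,0.2132,0.02,35,0.06],[-0.0139,0.2132,0.032,35,0.06]]' > mv.in && python3 drive.py mv.in>/dev/null; python3 to.py .4735 .1283 .085 132
```

```text
shift [0.0105 0.026  0.0677] turn 3.47 t 5.4167 q [ 12.  -6. -13.  84.  -0.  57.]
```

```bash
echo '[[0.0105,0.026,0.03,3.5,0.06],[0.0105,0.026,0.04,3.5,0.06],[0.0105,0.026,0.0677,3.5,0.06],[0.0105,0.026,0.0677,3.5,0.06],[0.0105,0.026,0.0677,3.5,0.055]]' > mv.in && python3 drive.py mv.in>/dev/null;python3 s.py;  echo '[[0,0,0,0,0.03],[0,0,0,0,0.03],[0,0,0,0,0.03],[0,0,0,0,0.03]]' > mv.in && python3 drive.py mv.in 40 >/dev/null; python3 s.py
echo '[[0,0,0,-7,0.03]]' > mv.in && python3 drive.py mv.in >/dev/null; python3 s.py
echo '[[0,0,0,-7,0.03]]' > mv.in && python3 drive.py mv.in >/dev/null; python3 s.py
echo '[[0,0,0,-7,0.03]]' > mv.in && python3 drive.py mv.in >/dev/null; python3 s.py
echo '[[0,0,0,-7,0.03]]' > mv.in && python3 drive.py mv.in >/dev/null; python3 s.py
```

```text
t 5.83 yaw 132.4 M [-0.02 -0.01 -0.04] F [0.9 0.6 0.3] p [0.4715 0.1264 0.0829] g 0.0 op 0.0553
t 6.17 yaw 132.4 M [ 2.33 -1.64  0.1 ] F [ 8.  11.  -3.4] p [0.4743 0.1282 0.0858] g 38.9 op 0.0382
t 6.25 yaw 139.2 M [ 1.63 -1.35 -0.28] F [ 7.9  9.4 -3.4] p [0.4742 0.128  0.0858] g 37.7 op 0.038
t 6.33 yaw 146.6 M [ 1.78 -0.46 -0.22] F [ 2.2 10.8  3.2] p [0.4741 0.1283 0.0865] g 38.0 op 0.0377
t 6.42 yaw 153.7 M [ 1.76 -1.58 -0.22] F [ 8.6 11.4 -5. ] p [0.4744 0.1282 0.0862] g 38.9 op 0.037
t 6.5 yaw 160.7 M [ 2.61 -2.89 -0.11] F [ 13.9  14.4 -12.6] p [0.4748 0.1283 0.0857] g 40.4 op 0.0369
```

```bash
echo '[[0,0,0,-7,0.03]]' > mv.in && python3 drive.py mv.in >/dev/null; python3 s.py
echo '[[0,0,0,-7,0.03]]' > mv.in && python3 drive.py mv.in >/dev/null; python3 s.py
echo '[[0,0,0,-7,0.03]]' > mv.in && python3 drive.py mv.in >/dev/null; python3 s.py
echo '[[0,0,0,-7,0.03]]' > mv.in && python3 drive.py mv.in >/dev/null; python3 s.py
echo '[[0,0,0,-7,0.03]]' > mv.in && python3 drive.py mv.in >/dev/null; python3 s.py
echo '[[0,0,0,-7,0.03]]' > mv.in && python3 drive.py mv.in >/dev/null; python3 s.py
echo '[[0,0,0,-7,0.03]]' > mv.in && python3 drive.py mv.in >/dev/null; python3 s.py
```

```text
t 6.58 yaw 167.7 M [ 2.24 -2.47 -0.32] F [11.9 13.5 -9.2] p [0.4748 0.1287 0.0858] g 40.6 op 0.0363
t 6.67 yaw 174.7 M [ 2.51 -3.24 -0.34] F [ 15.1  16.1 -13. ] p [0.475  0.1286 0.0855] g 41.4 op 0.0365
t 6.75 yaw 181.7 M [ 3.89 -0.82 -0.24] F [ 3.6 22.6  4.6] p [0.475  0.1286 0.0853] g 44.4 op 0.0364
t 6.83 yaw 188.7 M [ 1.54 -2.69 -0.51] F [12.2 14.1 -7.7] p [0.4748 0.1284 0.0857] g 43.1 op 0.0367
t 6.92 yaw 195.7 M [ 1.45 -2.25 -0.5 ] F [ 9.5 15.4 -3. ] p [0.4746 0.1285 0.0861] g 46.5 op 0.0363
t 7.0 yaw 202.7 M [ 1.28 -1.48 -0.67] F [ 4.6 14.   3.9] p [0.4744 0.1286 0.0867] g 52.5 op 0.0364
t 7.08 yaw 209.7 M [ 1.33  0.65 -0.57] F [-6.  14.5 19.7] p [0.4741 0.1285 0.0871] g 60.3 op 0.0366
```

```bash
echo '[[0,0,0,0,0.06],[0,0,-0.01,0,0.06],[0,0,-0.04,0,0.06],[0,0,-0.05,0,0.06],[0,0,-0.05,0,0.06]]' > mv.in && python3 drive.py mv.in>/dev/null
cat > mark.py <<'E'
from h import *
import sys
def an(b):
    g=cv2.resize(b[245:280,250:300],(400,280),interpolation=2).max(2)
    yy,xx=np.mgrid[:280,:400];m=((g>105)&((xx-155)**2+(yy-131)**2<88**2)).astype(np.uint8)
    n,l,s,c=cv2.connectedComponentsWithStats(m)
    for i in range(1,n):
        if s[i,4]<60: continue
        p=np.argwhere(l==i)[:,::-1].astype(float);w,v=np.linalg.eigh(np.cov(p.T));d=v[:,1]
        print('area',s[i,4],'c',c[i].round(),'ang about skirt',np.degrees(np.arctan2(131-c[i][1],c[i][0]-155)).round(),'axis mod180',(np.degrees(np.arctan2(-d[1],d[0]))%180).round(),'elong',np.sqrt(w[1]/w[0]).round(1))
if len(sys.argv)>1: b=optics.camera('top');np.save(sys.argv[1],b);an(b)
else:
    an(cv2.imread('pics/top0.png'));print();an(np.load('pics/t2.npy'))
E
python3 mark.py;python3 s.py; python3 to.py .40 -.1 .18 167
```

```text
area 134 c [230. 156.] ang about skirt -19.0 axis mod180 177.0 elong 1.4
area 612 c [176. 178.] ang about skirt -66.0 axis mod180 165.0 elong 2.6

area 132 c [204.  82.] ang about skirt 45.0 axis mod180 18.0 elong 1.4
area 622 c [164. 136.] ang about skirt -28.0 axis mod180 44.0 elong 2.7
t 7.5 yaw 209.3 M [ 0.01  0.01 -0.01] F [ 0.3  0.1 -0.3] p [0.4738 0.1267 0.138 ] g 0.0 op 0.06
shift [ 0.1749 -0.1618 -0.0427] turn 42.25 t 7.5 q [ 15.  -4. -12.  82.  -0. -14.]
```

```bash
echo '[[0.175,-0.162,-0.04,35,0.06],[0.175,-0.162,-0.04,35,0.06],[0.175,-0.162,-0.04,35,0.06],[0.175,-0.162,-0.04,35,0.06],[0.175,-0.162,-0.04,35,0.06]]' > mv.in && python3 drive.py mv.in>/dev/null; python3 mark.py pics/t3.npy;python3 to.py .4735 .1283 .14 132
```

```text
area 239 c [128.  64.] ang about skirt 112.0 axis mod180 151.0 elong 1.2
area 680 c [121. 125.] ang about skirt 170.0 axis mod180 111.0 elong 2.4
shift [-0.0424  0.211   0.0294] turn 41.23 t 7.9667 q [-10. -15. -18.  87.  -0.  -4.]
```

The dial moved two more clicks (44°→111°) without a clear stop, so I'll do another sweep.

```bash
echo '[[-0.0424,0.211,0,35,0.06],[-0.0424,0.211,0,35,0.06],[-0.0424,0.211,0,35,0.06],[-0.0424,0.211,0.02,35,0.06],[-0.0424,0.211,0.029,35,0.06]]' > mv.in && python3 drive.py mv.in>/dev/null; python3 to.py .4735 .1283 .085 137
```

```text
shift [0.0073 0.0286 0.0668] turn 6.17 t 8.3833 q [ 12.  -7. -13.  84.  -0.  49.]
```

```bash
echo '[[0.0073,0.0286,0.03,6.2,0.06],[0.0073,0.0286,0.04,6.2,0.06],[0.0073,0.0286,0.0668,6.2,0.06],[0.0073,0.0286,0.0668,6.2,0.06],[0.0073,0.0286,0.0668,6.2,0.055]]' > mv.in && python3 drive.py mv.in>/dev/null;python3 s.py;  echo '[[0,0,0,0,0.03],[0,0,0,0,0.03],[0,0,0,0,0.03],[0,0,0,0,0.03]]' > mv.in && python3 drive.py mv.in 40 >/dev/null; python3 s.py
echo '[[0,0,0,-7,0.03]]' > mv.in && python3 drive.py mv.in >/dev/null; python3 s.py
echo '[[0,0,0,-7,0.03]]' > mv.in && python3 drive.py mv.in >/dev/null; python3 s.py
echo '[[0,0,0,-7,0.03]]' > mv.in && python3 drive.py mv.in >/dev/null; python3 s.py
echo '[[0,0,0,-7,0.03]]' > mv.in && python3 drive.py mv.in >/dev/null; python3 s.py
echo '[[0,0,0,-7,0.03]]' > mv.in && python3 drive.py mv.in >/dev/null; python3 s.py
echo '[[0,0,0,-7,0.03]]' > mv.in && python3 drive.py mv.in >/dev/null; python3 s.py
```

```text
t 8.8 yaw 137.4 M [-0.05 -0.   -0.01] F [-0.7 -0.1  0.3] p [0.4714 0.1265 0.0834] g 0.0 op 0.0552
t 9.13 yaw 137.4 M [ 2.03 -1.06  0.02] F [ 5.4  9.6 -3.2] p [0.4744 0.1284 0.0866] g 39.1 op 0.038
t 9.22 yaw 144.3 M [ 1.33 -0.76 -0.28] F [ 5.6  7.8 -2. ] p [0.4743 0.1281 0.0866] g 37.9 op 0.0376
t 9.3 yaw 151.7 M [ 1.3   0.14 -0.19] F [0.  7.9 3.5] p [0.4741 0.1284 0.0872] g 38.1 op 0.0372
t 9.38 yaw 158.7 M [ 1.32 -0.78 -0.26] F [ 5.3  8.8 -1.2] p [0.4745 0.1283 0.0868] g 39.2 op 0.0372
t 9.47 yaw 165.7 M [ 2.5  -3.   -0.21] F [ 14.9  15.1 -16.6] p [0.4749 0.1284 0.0863] g 41.0 op 0.0366
t 9.55 yaw 172.7 M [ 1.62 -2.12 -0.33] F [ 9.4 10.4 -8.4] p [0.4749 0.1288 0.0863] g 40.7 op 0.0367
t 9.63 yaw 179.7 M [ 3.73 -1.78 -0.4 ] F [ 7.6 18.6 -1.9] p [0.4752 0.1291 0.0863] g 44.4 op 0.0366
```

```bash
echo '[[0,0,0,-7,0.03]]' > mv.in && python3 drive.py mv.in >/dev/null; python3 s.py
echo '[[0,0,0,-7,0.03]]' > mv.in && python3 drive.py mv.in >/dev/null; python3 s.py
echo '[[0,0,0,-7,0.03]]' > mv.in && python3 drive.py mv.in >/dev/null; python3 s.py
echo '[[0,0,0,0,0.06],[0,0,-0.01,0,0.06],[0,0,-0.04,0,0.06],[0,0,-0.05,0,0.06],[0,0,-0.05,0,0.06]]' > mv.in && python3 drive.py mv.in>/dev/null;python3 to.py .40 -.1 .18 167
```

```text
t 9.72 yaw 186.7 M [ 3.23 -4.5  -1.18] F [ 21.4  17.9 -12.6] p [0.4762 0.1292 0.0867] g 43.8 op 0.0363
t 9.8 yaw 193.7 M [ 3.81 -4.45 -1.16] F [19.6 20.7 -5.9] p [0.4761 0.1296 0.087 ] g 50.2 op 0.0361
t 9.88 yaw 200.7 M [ 4.63 -4.43 -1.63] F [ 23.8  24.7 -11.6] p [0.4777 0.1303 0.0876] g 50.9 op 0.0364
shift [ 0.1481 -0.1873 -0.042 ] turn 33.3 t 10.3 q [ 15.  -4. -12.  82.  -0.  -5.]
```

```bash
echo '[[0.148,-0.187,-0.04,33,0.06],[0.148,-0.187,-0.04,33,0.06],[0.148,-0.187,-0.04,33,0.06],[0.148,-0.187,-0.04,33,0.06],[0.148,-0.187,-0.04,33,0.06]]' > mv.in && python3 drive.py mv.in>/dev/null; python3 mark.py pics/t4.npy;python3 to.py .4735 .1283 .14 132
```

```text
area 161 c [94. 82.] ang about skirt 141.0 axis mod180 158.0 elong 1.3
area 639 c [101. 137.] ang about skirt -174.0 axis mod180 137.0 elong 2.7
shift [-0.0176  0.214   0.0301] turn 34.49 t 10.7667 q [-10. -15. -18.  87.  -0.   3.]
```

The torque jumped to 1.2–1.6 N m and the dial moved only one click in a 63° turn, so this is the stop (mark at 137°). It lies five clicks from the start, so the target picture should match the initial mark. Now clockwise: 2+2+1 clicks, with a check after each.

```bash
echo '[[-0.0176,0.214,0,-35,0.06],[-0.0176,0.214,0,-35,0.06],[-0.0176,0.214,0,-35,0.06],[-0.0176,0.214,0.02,-35,0.06],[-0.0176,0.214,0.029,-35,0.06]]' > mv.in && python3 drive.py mv.in>/dev/null; python3 to.py .474 .1283 .085 205
```

```text
shift [-0.0024 -0.0014  0.0604] turn -2.33 t 11.1833 q [ 15.  -4. -12.  83.  -0.  -7.]
```

```bash
echo '[[-0.0024,-0.0014,0.03,-2.3,0.06],[-0.0024,-0.0014,0.06,-2.3,0.06],[-0.0024,-0.0014,0.06,-2.3,0.06],[-0.0024,-0.0014,0.06,-2.3,0.055],[-0.0024,-0.0014,0.06,-2.3,0.05]]' > mv.in && python3 drive.py mv.in>/dev/null;python3 s.py;  echo '[[0,0,0,0,0.03],[0,0,0,0,0.03],[0,0,0,0,0.03],[0,0,0,0,0.03]]' > mv.in && python3 drive.py mv.in 40 >/dev/null; python3 s.py
echo '[[0,0,0,7,0.03],[0,0,0,14,0.03],[0,0,0,21,0.03],[0,0,0,28,0.03]]' > mv.in && python3 drive.py mv.in >/dev/null; python3 s.py
echo '[[0,0,0,7,0.03],[0,0,0,14,0.03],[0,0,0,21,0.03],[0,0,0,28,0.03]]' > mv.in && python3 drive.py mv.in >/dev/null; python3 s.py
echo '[[0,0,0,7,0.03],[0,0,0,12,0.03],[0,0,0,12,0.03]]' > mv.in && python3 drive.py mv.in >/dev/null; python3 s.py
echo '[[0,0,0,0,0.06],[0,0,-0.01,0,0.06],[0,0,-0.04,0,0.06],[0,0,-0.05,0,0.06],[0,0,-0.05,0,0.06]]' > mv.in && python3 drive.py mv.in>/dev/null;python3 to.py .40 -.1 .18 167
```

```text
t 11.6 yaw 204.6 M [-0.    0.02 -0.03] F [-0.2 -0.2  0.7] p [0.4731 0.126  0.0856] g 0.0 op 0.0503
t 11.93 yaw 204.7 M [3.39 2.86 0.09] F [-14.3  16.4  12.4] p [0.4721 0.1288 0.0873] g 38.3 op 0.0375
t 12.27 yaw 176.4 M [4.15 1.41 0.08] F [-8.  18.9  6.5] p [0.4725 0.1297 0.0879] g 39.8 op 0.0363
t 12.6 yaw 148.5 M [4.95 1.52 0.42] F [-11.2  19.3  17.3] p [0.4738 0.1303 0.0878] g 47.9 op 0.0361
t 12.85 yaw 136.5 M [5.6  0.65 0.57] F [-8.8 20.7 13.3] p [0.4741 0.1303 0.0887] g 52.0 op 0.0366
shift [-0.1015 -0.2154 -0.0424] turn -30.39 t 13.2667 q [ 15.  -4. -12.  82.  -0.  58.]
```

```bash
echo '[[-0.1015,-0.2154,-0.04,-35,0.06],[-0.1015,-0.2154,-0.04,-35,0.06],[-0.1015,-0.2154,-0.04,-35,0.06],[-0.1015,-0.2154,-0.04,-35,0.06],[-0.1015,-0.2154,-0.04,-35,0.06]]' > mv.in && python3 drive.py mv.in>/dev/null; python3 mark.py pics/t5.npy;python3 to.py .4735 .1293 .14 205
```

```text
area 211 c [168.  64.] ang about skirt 79.0 axis mod180 84.0 elong 1.1
area 598 c [144. 125.] ang about skirt 153.0 axis mod180 78.0 elong 2.3
shift [-0.0227  0.1881  0.0255] turn -36.0 t 13.7333 q [ -7. -14. -18.  86.  -0.   4.]
```

At count 2 (mark at 78°, and count 3 was 44°). Next pair.

```bash
echo '[[-0.0227,0.1881,0,-35,0.06],[-0.0227,0.1881,0,-35,0.06],[-0.0227,0.1881,0,-35,0.06],[-0.0227,0.1881,0.01,-35,0.06],[-0.0227,0.1881,0.025,-35,0.06]]' > mv.in && python3 drive.py mv.in>/dev/null; python3 to.py .4735 .1293 .086 205
```

```text
shift [ 0.01   -0.0046  0.0552] turn -1.59 t 14.15 q [ 16.  -3. -11.  82.   0.  -7.]
```

```bash
echo '[[0.01,-0.0046,0.02,-1.6,0.06],[0.01,-0.0046,0.03,-1.6,0.06],[0.01,-0.0046,0.055,-1.6,0.06],[0.01,-0.0046,0.055,-1.6,0.055],[0.01,-0.0046,0.055,-1.6,0.05]]' > mv.in && python3 drive.py mv.in>/dev/null;python3 s.py;  echo '[[0,0,0,0,0.03],[0,0,0,0,0.03],[0,0,0,0,0.03],[0,0,0,0,0.03]]' > mv.in && python3 drive.py mv.in 40 >/dev/null; python3 s.py
echo '[[0,0,0,7,0.03],[0,0,0,14,0.03],[0,0,0,21,0.03],[0,0,0,28,0.03]]' > mv.in && python3 drive.py mv.in >/dev/null; python3 s.py
echo '[[0,0,0,7,0.03],[0,0,0,14,0.03],[0,0,0,21,0.03],[0,0,0,28,0.03]]' > mv.in && python3 drive.py mv.in >/dev/null; python3 s.py
echo '[[0,0,0,7,0.03],[0,0,0,12,0.03],[0,0,0,12,0.03]]' > mv.in && python3 drive.py mv.in >/dev/null; python3 s.py
echo '[[0,0,0,0,0.06],[0,0,-0.01,0,0.06],[0,0,-0.04,0,0.06],[0,0,-0.05,0,0.06],[0,0,-0.05,0,0.06]]' > mv.in && python3 drive.py mv.in>/dev/null;python3 to.py .40 -.1 .18 167
```

```text
t 14.57 yaw 204.5 M [-0.01 -0.02  0.02] F [-0.8 -0.1  1.1] p [0.4705 0.1252 0.0838] g 0.0 op 0.0499
t 14.9 yaw 204.7 M [2.61 2.43 0.05] F [-12.8  13.    5.8] p [0.47   0.1278 0.0862] g 39.1 op 0.0375
t 15.23 yaw 176.4 M [6.04 3.17 0.25] F [-15.3  27.2  17.9] p [0.4703 0.1296 0.0878] g 39.8 op 0.0367
t 15.57 yaw 148.4 M [6.86 1.16 0.46] F [-10.6  27.8  16.1] p [0.4719 0.1311 0.0881] g 47.5 op 0.0367
t 15.82 yaw 136.5 M [6.76 1.21 0.51] F [-10.7  28.3  17.3] p [0.4724 0.1311 0.0892] g 52.6 op 0.0362
shift [-0.1026 -0.2139 -0.0422] turn -30.44 t 16.2333 q [ 15.  -4. -12.  82.  -0.  58.]
```

```bash
echo '[[-0.1026,-0.2139,-0.04,-35,0.06],[-0.1026,-0.2139,-0.04,-35,0.06],[-0.1026,-0.2139,-0.04,-35,0.06],[-0.1026,-0.2139,-0.04,-35,0.06],[-0.1026,-0.2139,-0.04,-35,0.06]]' > mv.in && python3 drive.py mv.in>/dev/null; python3 mark.py pics/t6.npy;python3 to.py .4735 .129 .14 190
```

```text
area 216 c [227. 116.] ang about skirt 11.0 axis mod180 6.0 elong 1.3
area 554 c [176. 156.] ang about skirt -50.0 axis mod180 12.0 elong 2.4
shift [-0.0227  0.1883  0.0257] turn -21.12 t 16.7 q [ -7. -14. -18.  86.  -0.   4.]
```

Count 4 (mark at 12°). One more click: turn about 38° clockwise.

```bash
echo '[[-0.0227,0.1883,0,-21,0.06],[-0.0227,0.1883,0,-21,0.06],[-0.0227,0.1883,0,-21,0.06],[-0.0227,0.1883,0.01,-21,0.06],[-0.0227,0.1883,0.025,-21,0.06]]' > mv.in && python3 drive.py mv.in>/dev/null; python3 to.py .4745 .129 .086 190
```

```text
shift [ 0.0074 -0.0071  0.0553] turn -1.03 t 17.1167 q [ 16.  -3. -11.  82.   0.   7.]
```

```bash
echo '[[0.0074,-0.0071,0.02,-1,0.06],[0.0074,-0.0071,0.03,-1,0.06],[0.0074,-0.0071,0.055,-1,0.06],[0.0074,-0.0071,0.055,-1,0.055],[0.0074,-0.0071,0.055,-1,0.05]]' > mv.in && python3 drive.py mv.in>/dev/null;python3 s.py;  echo '[[0,0,0,0,0.03],[0,0,0,0,0.03],[0,0,0,0,0.03],[0,0,0,0,0.03]]' > mv.in && python3 drive.py mv.in 40 >/dev/null; python3 s.py
echo '[[0,0,0,7,0.03],[0,0,0,14,0.03],[0,0,0,21,0.03],[0,0,0,28,0.03]]' > mv.in && python3 drive.py mv.in >/dev/null; python3 s.py
echo '[[0,0,0,7,0.03],[0,0,0,9,0.03],[0,0,0,9,0.03]]' > mv.in && python3 drive.py mv.in >/dev/null; python3 s.py
echo '[[0,0,0,0,0.06],[0,0,-0.01,0,0.06],[0,0,-0.04,0,0.06],[0,0,-0.05,0,0.06],[0,0,-0.05,0,0.06]]' > mv.in && python3 drive.py mv.in>/dev/null;python3 to.py .40 -.1 .18 167
```

```text
t 17.53 yaw 189.8 M [-0.03  0.04  0.02] F [-0.  -0.5  0.6] p [0.4716 0.1249 0.0841] g 0.0 op 0.05
t 17.87 yaw 190.0 M [4.09 2.19 0.01] F [-11.4  21.9   4.1] p [0.4715 0.1287 0.0868] g 40.0 op 0.037
t 18.2 yaw 161.8 M [6.66 3.03 0.57] F [-16.8  27.5  21.1] p [0.4719 0.1305 0.0885] g 39.0 op 0.0365
t 18.45 yaw 153.0 M [6.75 1.62 0.53] F [-11.3  27.7  11. ] p [0.4727 0.1305 0.0884] g 43.0 op 0.0364
shift [-0.0372 -0.2344 -0.0417] turn -14.14 t 18.8667 q [ 15.  -4. -12.  82.  -0.  42.]
```

```bash
echo '[[-0.0372,-0.2344,-0.04,-14,0.06],[-0.0372,-0.2344,-0.04,-14,0.06],[-0.0372,-0.2344,-0.04,-14,0.06],[-0.0372,-0.2344,-0.04,-14,0.06],[-0.0372,-0.2344,-0.04,-14,0.06]]' > mv.in && python3 drive.py mv.in>/dev/null; python3 mark.py pics/t7.npy;python3 - <<'E'
from h import *
f=lambda a:cv2.resize(a[160:310,220:380],(400,375),interpolation=2)
cv2.imwrite('pics/v3.png',np.hstack([f(cv2.imread('pics/top0.png')),f(np.load('pics/t7.npy'))]))
E
python3 to.py .457 .0138 .15 167
```

```text
area 128 c [229. 156.] ang about skirt -19.0 axis mod180 178.0 elong 1.5
area 591 c [176. 178.] ang about skirt -66.0 axis mod180 165.0 elong 2.7
shift [-0.0279  0.0927  0.0198] turn -0.36 t 19.3333 q [-10. -15. -18.  87.  -0.   4.]
```

View pics/v3.png

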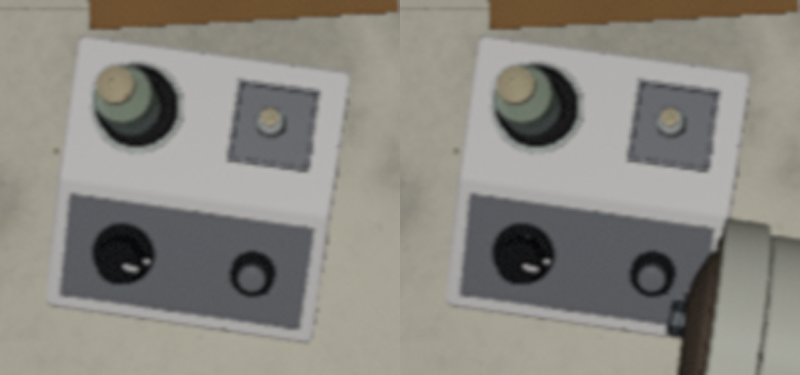

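The dial is at count 5 (mark identical to the initial picture, 165°), and the vials are untouched. Now to the button with the fingers shut.

```bash
echo '[[-0.028,0.0927,0,-5,0],[-0.028,0.0927,0,-5,0],[-0.028,0.0927,0.02,-5,0],[-0.028,0.0927,0.02,-5,0],[-0.028,0.0927,0.02,-5,0]]' > mv.in && python3 drive.py mv.in>/dev/null; echo '[[0,0,0,0,0],[0,0,0.01,0,0],[0,0,0.02,0,0],[0,0,0.03,0,0],[0,0,0.04,0,0]]' > mv.in && python3 drive.py mv.in>/dev/null;python3 s.py; python3 to.py .457 .0145 .1 172;  python3 - <<'E'
from h import *
cv2.imwrite('pics/v4.png',cv2.resize(optics.camera('side')[180:300,230:370],(700,600),interpolation=2))
E
```

```text
t 20.17 yaw 171.9 M [0.03 0.01 0.03] F [ 0.6 -0.5 -0.2] p [0.4588 0.021  0.1067] g 0.0 op 0.0
shift [ 0.0009 -0.0066  0.0067] turn -0.13 t 20.1667 q [  3.  -8. -19.  79.  -0.  11.]
```

View pics/v4.png

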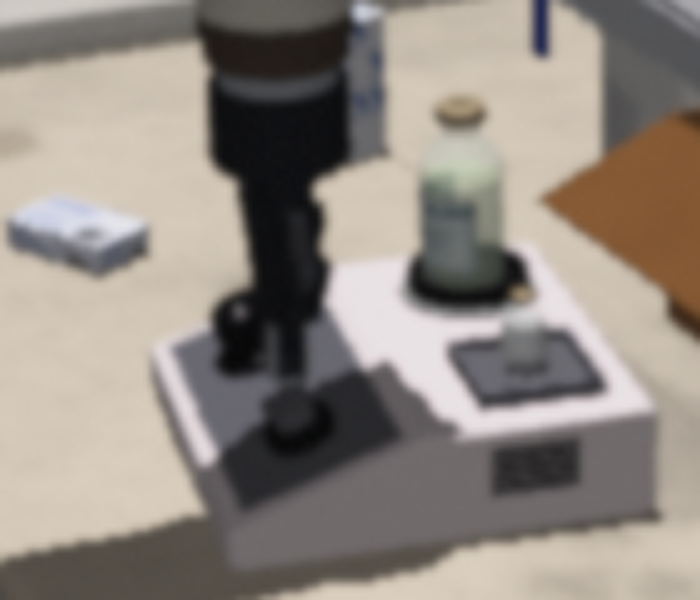

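The shut fingertips (290,375) are just above the button (293,400). I'll centre over it and press in small steps.

```bash
echo '[[0.001,-0.0066,0,0,0],[0.001,-0.0066,0.004,0,0],[0.001,-0.0066,0.008,0,0],[0.001,-0.0066,0.01,0,0],[0.001,-0.0066,0.01,0,0]]' > mv.in && python3 drive.py mv.in>/dev/null;python3 s.py;echo '[[0,0,0.002,0,0],[0,0,0.002,0,0]]' > mv.in && python3 drive.py mv.in>/dev/null;python3 s.py;echo '[[0,0,0.002,0,0],[0,0,0.002,0,0]]' > mv.in && python3 drive.py mv.in>/dev/null;python3 s.py;echo '[[0,0,0.002,0,0],[0,0,0.002,0,0]]' > mv.in && python3 drive.py mv.in>/dev/null;python3 s.py
```

```text
t 20.63 yaw 171.9 M [ 0.   -0.03 -0.02] F [ 0.1  0.2 -0.2] p [0.4571 0.015  0.0975] g 0.0 op -0.0
t 20.8 yaw 171.9 M [ 0.02 -0.02 -0.04] F [-0.2  0.8  2. ] p [0.4575 0.015  0.096 ] g 0.9 op -0.0001
t 20.97 yaw 171.9 M [-0.07 -0.29  0.05] F [ 2.3 -0.4  3. ] p [0.4576 0.015  0.094 ] g 1.4 op 0.0002
t 21.13 yaw 171.9 M [ 0.01 -0.38  0.01] F [2.4 0.4 4.3] p [0.4576 0.015  0.092 ] g 2.0 op 0.0001
```

Contact at z ≈ 0.097 with the force rising as the spring should; I'll continue until it bottoms out.

```bash
echo '[[0,0,0.001,0,0],[0,0,0.001,0,0]]' > mv.in && python3 drive.py mv.in>/dev/null;python3 s.py;echo '[[0,0,0.001,0,0],[0,0,0.001,0,0]]' > mv.in && python3 drive.py mv.in>/dev/null;python3 s.py;echo '[[0,0,0.001,0,0],[0,0,0.001,0,0]]' > mv.in && python3 drive.py mv.in>/dev/null;python3 s.py
```

```text
t 21.3 yaw 171.9 M [-0.02 -0.42 -0.01] F [2.  0.5 4.9] p [0.4575 0.015  0.0911] g 2.2 op 0.0004
t 21.47 yaw 171.9 M [-0.04 -0.3   0.  ] F [1.3 0.4 6.8] p [0.4576 0.015  0.0903] g 2.8 op 0.0
t 21.63 yaw 171.9 M [-0.04  0.1   0.01] F [-0.3  0.6 12.4] p [0.4578 0.015  0.0901] g 5.9 op 0.0001
```

It has bottomed: force has jumped to 12 N after 7 mm. Release, retreat and check.

```bash
echo '[[0,0,0.0005,0,0],[0,0,0.0005,0,0]]' > mv.in && python3 drive.py mv.in>/dev/null;python3 s.py;echo '[[0,0,-0.02,0,0],[0,0,-0.06,0,0],[0,0,-0.08,0,0],[0,0,-0.09,0,0],[0,0,-0.09,0,0]]' > mv.in && python3 drive.py mv.in>/dev/null;python3 to.py .40 -.12 .18 172
```

```text
t 21.8 yaw 171.9 M [-0.06  0.36  0.02] F [-0.6  0.7 15.1] p [0.4578 0.015  0.09  ] g 7.7 op -0.0004
shift [ 3.830e-02 -1.418e-01 -1.000e-04] turn -0.08 t 22.2167 q [  2.  -9. -12.  87.   0.  10.]
```

```bash
echo '[[0.038,-0.142,0,0,0],[0.038,-0.142,0,0,0],[0.038,-0.142,0,0,0],[0.038,-0.142,0,0,0],[0.038,-0.142,0,0,0]]' > mv.in && python3 drive.py mv.in>/dev/null;echo '[[0,0,0,0,0],[0,0,0,0,0]]' > mv.in && python3 drive.py mv.in>/dev/null; python3 s.py; python3 mark.py pics/t8.npy
python3 - <<'E'
from h import *
a=np.load('pics/t7.npy')[170:290,240:340].astype(int);b=np.load('pics/t8.npy')[170:290,240:340].astype(int)
print((abs(a-b).max(2)>25).sum())
print({k:v for k,v in get_obs().items() if k in('start_button','setting')})
E
```

```text
t 22.8 yaw 171.9 M [ 0.04  0.01 -0.02] F [ 0.1 -0.5 -0.2] p [ 0.3993 -0.1199  0.1771] g 0.0 op -0.0003
area 151 c [229. 156.] ang about skirt -19.0 axis mod180 175.0 elong 1.4
area 626 c [176. 178.] ang about skirt -66.0 axis mod180 165.0 elong 2.7
143
{}
```

Run:
```python
from h import *
a=np.load('pics/t7.npy').astype(int);b=np.load('pics/t8.npy').astype(int)
m=abs(a-b).max(2)>25
print('vials',m[180:235,250:350].sum(),'dial',m[245:280,250:290].sum(),'button',m[258:282,308:333].sum())
if m[180:235,250:350].sum()<15 and m[245:280,250:290].sum()<15: print(job.job_done())
```

```text
vials 0 dial 0 button 8
the job is handed in; nothing more can be done
None
```

The job is handed in: the tall vial stands in the round cup, so I took the dial to its anticlockwise stop (felt as a torque jump), then five clicks clockwise (checked by camera), then pressed the start button to its bottom and let it go; the before/after pictures show both vials unmoved, but no verdict was returned.

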